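# Slide a turning blank under the drilling gantry and pump the vacuum

### The job

Set the dark wooden blank on the metal bed in front of the low green bridge and push it lengthwise under the bridge until it is fully home against the red end stop, so that the stop's brass pin is pushed in flush but the stop itself is not shoved from its setting. Then give the red pump lever at least three full strokes, all the way down and all the way up again each time, and leave it up with the blank still home. Leave the other things on the bench where they are.

Things in the scene. Friction and masses are not known exactly. Their poses are not given: they have to be found in the camera images.
- blank_mid (a point): dark brown wooden blank, 130 x 60 x 30 mm, about 0.2 kg, lying flat on the bench; the point is its centre, half-way up. x runs along its 130 mm length, y across its 60 mm width, z up
- gantry_mouth (a point): fixed drilling gantry; the point lies on its aluminium bed's top (10 mm above the bench), on the centre line, below the front edge of the green bridge. x points along the tunnel, the way to push; y across; z up. All x, y of the gantry below are from this point. The bed is 130 mm wide, x = -200 to 200 mm. A home blank's rear end is 8 to 26 mm inside the bridge's front edge
- bridge_top (a point): middle of the top face of the green bridge, which spans x = 0 to 100 mm, 130 mm wide over its cheeks; underside 52 mm above the bed (22 mm above the blank), top 74 mm; a steel drill bush 34 mm across stands on it at x = 75 mm, up to 149 mm above the bed. No upright finger reaches in under it; a closed gripper tilted about 40 degrees does
- rail_start (a point): point on the bed midway between the starts of two dark guide rails 16 mm high, which flank the tunnel: flared, 86 mm apart here at x = -65 mm, narrowing to 66 mm at x = -30 mm, then straight to x = 120 mm. Axes as the gantry's
- feeler (a joint): brass pin in the face of the red end stop (54 mm wide, 30 mm high), which stands on the bed's centre line beyond the bridge. Where the stop is set is not given: its face is between x = 138 and 156 mm. Pin 16 mm above the bed; 0: sticks out 8 mm, 0.008 m: pushed in flush. Very light spring (0.3 N), it does not push the blank back
- stop_plate (a joint): how far the red stop has been shoved from its setting (m), 0 at the start. It is clamped and holds up to about 18 N, beyond which it slips and stays; the blank's own friction is about 1 to 3 N
- pump_lever (a joint): lever of the blue hand vacuum pump: 0 up (at rest), 0.5 rad fully down. A spring returns it; pressing at the paddle takes 2 N at the top to 6 N at the bottom
- lever_pad (a point): centre of the top face of the red paddle (48 x 40 mm, 12 mm thick) at the end of the pump lever; moves with the lever. About 141 mm above the bench when up, and about 68 mm lower when fully down
- pump_pivot (a point): the pump lever's hinge, 100 mm above the bench, fixed; the lever reaches from here along -x, its paddle 130 mm away. x points from the paddle to the pump, z up; the hinge runs along y
- disc_center (a point): light round wooden disc, 72 mm across and 30 mm thick, lying flat; its centre. Bystander (may have swapped places with the blank)
- glue: yellow glue bottle, 60 mm across, 170 mm tall; centre of its underside. Bystander
- wax: amber jar with steel cap, 70 mm across, 60 mm tall; centre of its underside. Bystander
- mallet: hammer lying flat; bystander
- gouge: turning gouge lying flat, 240 mm long, wooden handle; bystander
- sander: cork-soled hand sanding block, 110 x 65 x 42 mm; centre of its underside. Bystander
- mug: blue mug, 76 mm across, 90 mm tall; bystander
Mind the look-alikes: they are no part of the job. Of the things like the part that bears pump_lever, leave any that is orange; of the rest the larger one is meant.

How it is judged (in metres and radians):
On the way, in this order (a step that is already met when the one before it is completed fails the run):
1. the blank lies flat on the bed under the bridge, fully home against the red stop (value of joint feeler above 0.0065 m and value of joint stop_plate below 0.003 m and x of blank_mid in the frame of gantry_mouth above 0.065 m and z of blank_mid in the frame of gantry_mouth between 0.01 and 0.02 m and angle between the x axis of blank_mid and the x axis of gantry_mouth, either way round below 0.1 rad and angle between blank_mid's own z axis and vertical below 0.08 rad), for 0.2 s.
2. pump lever pressed down for the first full stroke (past 0.42 rad) (value of joint pump_lever above 0.42 rad), for 0.02 s.
3. pump lever let fully up again after the first stroke (below 0.06 rad) (value of joint pump_lever below 0.06 rad), for 0.05 s.
4. pump lever pressed down for the second full stroke (past 0.42 rad) (value of joint pump_lever above 0.42 rad), for 0.02 s.
5. pump lever let fully up again after the second stroke (below 0.06 rad) (value of joint pump_lever below 0.06 rad), for 0.05 s.
6. pump lever pressed down for the third full stroke (past 0.42 rad) (value of joint pump_lever above 0.42 rad), for 0.02 s.
At the end, for the whole second after the job is handed in: The blank lies flat on the bed along the tunnel, at rest and released, home against the stop: brass pin pushed in more than 6.5 of 8 mm, stop shoved less than 3 mm from its setting; the pump lever is up again (below 0.06 rad) after three or more full strokes (all of step 1 and value of joint pump_lever below 0.06 rad and linear speed of blank below 0.01 m/s); the robot touches nothing.
It fails at once if the red stop is shoved more than 3 mm from its setting (value of joint stop_plate above 0.003 m).
It fails at once if a bystander is moved by more than 30 mm (distance of any of disc_center, glue, wax, mallet, gouge, sander, mug from where it was at the start of the episode above 0.03 m).
It also fails if it takes over 61 s, if anything falls off the work surface, if the arm or the gripper's body presses on something with over 40 N, if the wrist force passes 120 N, or if a joint passes its speed limit or range.

### The arm

A 7-joint arm with a two-finger parallel gripper is mounted at the origin on the work surface. World frame = base frame: x ahead of the robot, y to its left, z up, the work surface at z = 0. Lengths are in m, angles in degrees, forces in N, time in s.
With the tool pointing down it reaches from about 0.425 to 0.875 m from the base axis. Payload 8.4 kg.
Tool frame: the origin (TCP) lies on the front face of the gripper's body, between the roots of the fingers; the fingertips stand tip_reach ahead of it and the grasp point (between the pads) lies 54 mm ahead of it (tip_reach is the distance from the TCP to the fingertips, in m); z points along the fingers, y is the line along which they close (so a half turn about z gives the same grasp; the last joint's range is limited). The gripper opens to 85 mm and grips with 20 to 120 N. Pads are 22 mm wide; open, the fingers measure 114 mm over their backs; the gripper's body (76 mm by 85 mm) begins 54 mm behind the grasp point. The pads swing forward as they close: fully open they stand 13 mm farther back than shut.
Start: joints at [-70.027, 19.091, 2.286, 83.961, -0.768, 76.965, -3.352], TCP at [0.281, 0.586, 0.304] pointing down, gripper open.
Joint ranges: [-147.57, 147.57], [-21.85, 119.76], [-74.77, 79.35], [14.55, 137.4], [-85.83, 265.84], [4.83, 119.75], [-152.11, 152.11]. Speed limits (degrees/s): [127.2, 127.2, 159.86, 159.86, 180, 180, 180].

### API

Orientations are given as a 3x3 rotation matrix whose columns are the frame's x, y, z axes.
In Python, from cell import goto, move_straight, move_j, grip, hold, inverse_kinematics, snapshot, calibration, PlanningError, job_done, find_in, get_time, get_joints, get_qvel, get_effort, get_tool_pos, get_tcp_rot, get_wrist_force, get_ft_torque, get_opening, get_finger_force, tip_reach gives the robot as it stands. Calls block until the motion is done:
- goto(position, orientation): joint-space move of the TCP to a pose.
- move_straight(position, rot=None, max_speed=0.15): straight line of the TCP; rot=None keeps the orientation; max_speed is the mean speed in m/s.
- move_j(angles): joint-space move.
- grip(opening): opening from 0.0 (shut) to 1.0 (fully open); the grip force is fixed at half the most; returns when the fingers have stopped.
- hold(seconds).
- inverse_kinematics(position, orientation): joint angles nearest the present ones, or None.
- snapshot(name): name is "scene" or "side" or "wrist"; returns the picture (480x640x3 uint8, blue, green, red); there is no depth.
- calibration(name): a dict with "fx", "fy", "cx", "cy" (pixels), "rvec" (rotation vector, rad) and "tvec" (3), from world to camera coordinates, as OpenCV has them; the wrist camera has in their place "tool_from_camera" (4x4, takes a point from camera to tool coordinates, whose origin is the TCP and whose axes are the flange's). Camera axes: x right, y down, z forward; pixel columns grow to the right and rows downward; lengths in m; the calibration is good to about 2 mm. A picture is of the moment at which its call begins: read the wrist's pose just before it. calibration takes no time and is no camera call.
A pose or a line that the arm cannot do raises PlanningError and nothing moves.
- job_done(): hands the job in; it is judged then, once.
Trained networks look in the newest picture that a camera, given by its name, has taken for a name from the list of things; names that differ only in an ending like _2 or _b are one class to them, and where a whole thing is asked for, a point or a joint stands for the part that bears it (a point fixed in the world has none). Each returns a list of dicts, best first, with "conf" (0 to 1); they miss things now and then, are a little off and sometimes report something else, mostly with a low value. They report only what shows in the picture. A call takes as long as a camera call. They do not tell look-alikes from the thing itself.
- find_in(name, camera): "pixel" ([column, row] in pixels, amid what is visible of it).
Readings, each from a call of its own:
- get_time(): time.
- get_joints(): joint angles.
- get_qvel(): joint speeds.
- get_effort(): joint torques, N m.
- get_tool_pos(): TCP position.
- get_tcp_rot(): TCP orientation.
- get_wrist_force(): force on the tool from outside, world axes, zero at the start.
- get_ft_torque(): the same for the moment, N m.
- get_opening(): opening from 0.0 (shut) to 1.0 (fully open).
- get_finger_force(): force on a finger pad.
Only numpy, scipy, OpenCV 4.12 (cv2) and the standard library are available. Lean on these libraries where they do the work, as an engineer would, in place of code of your own. Each camera call takes 0.05 s, during which the arm holds its last target. There are 200 camera calls.

## Working session

There is one attempt and no reset: what is moved stays moved. The work goes in short steps, each a Python script; the robot and the scene stay as the last script left them, time stands still between calls to the robot, and variables do not carry over. Pictures are saved under pics/ and viewed, at most 10 in all, crops included, and the job is handed in when it is done.

```bash
mkdir -p pics; ls
cat > h.py <<'E'
import numpy as np, cv2
from cell import *
def ray(cam,px):
    c=calibration(cam)
    v=np.array([(px[0]-c["cx"])/c["fx"],(px[1]-c["cy"])/c["fy"],1.0])
    if "rvec" in c:
        R=cv2.Rodrigues(np.array(c["rvec"],float))[0]; t=np.array(c["tvec"],float).ravel()
        return -R.T@t, R.T@v
    T=np.array(c["tool_from_camera"]); R=np.array(get_tcp_rot()); p=np.array(get_tool_pos())
    return p+R@T[:3,3], R@(T[:3,:3]@v)
def at_z(cam,px,z):
    o,d=ray(cam,px); return o+d*(z-o[2])/d[2]
def proj(cam,P):
    c=calibration(cam); K=np.array([[c["fx"],0,c["cx"]],[0,c["fy"],c["cy"]],[0,0,1]])
    if "rvec" in c: rv,tv=np.array(c["rvec"],float),np.array(c["tvec"],float)
    else:
        T=np.array(c["tool_from_camera"]);W=np.eye(4);W[:3,:3]=get_tcp_rot();W[:3,3]=get_tool_pos()
        M=np.linalg.inv(W@T);rv=cv2.Rodrigues(M[:3,:3])[0];tv=M[:3,3]
    return cv2.projectPoints(np.array(P,float).reshape(-1,3),rv,tv,K,None)[0].reshape(-1,2)
E
python3 - <<'E'
from h import *
for c in ("scene","side"):
    cv2.imwrite(f"pics/{c}0.png",snapshot(c))
    o,_=ray(c,(320,240));print(c,o.round(3))
    for n in ["blank_mid","bridge_top","feeler","pump_lever","lever_pad","disc_center","glue","wax","mallet","gouge","sander","mug","gantry_mouth","rail_start","pump_pivot"]:
        print(c,n,[(np.round(d["pixel"]).tolist(),round(d["conf"],2),at_z(c,d["pixel"],{"bridge_top":.084,"lever_pad":.141,"blank_mid":.015,"pump_pivot":.1}.get(n,.01))[:2].round(3).tolist()) for d in find_in(n,c)[:4]])
print(get_time(),tip_reach)
E
```

```text
pics
scene [ 0.928 -0.508  1.033]
scene blank_mid [([233.0, 430.0], 0.74, [0.603, -0.357])]
scene bridge_top [([297.0, 301.0], 0.84, [0.552, -0.07])]
scene feeler []
scene pump_lever [([394.0, 170.0], 0.95, [0.485, 0.494]), ([352.0, 118.0], 0.78, [0.245, 0.631]), ([272.0, 130.0], 0.54, [0.069, 0.425]), ([298.0, 301.0], 0.41, [0.526, -0.035])]
scene lever_pad [([391.0, 171.0], 0.75, [0.537, 0.359]), ([279.0, 128.0], 0.72, [0.189, 0.326]), ([433.0, 275.0], 0.62, [0.778, 0.131]), ([356.0, 122.0], 0.47, [0.353, 0.476])]
scene disc_center [([165.0, 385.0], 0.76, [0.419, -0.37])]
scene glue [([433.0, 272.0], 0.72, [0.752, 0.234]), ([396.0, 171.0], 0.5, [0.49, 0.496])]
scene wax [([310.0, 199.0], 0.6, [0.35, 0.253])]
scene mallet [([325.0, 418.0], 0.72, [0.741, -0.228])]
scene gouge [([211.0, 296.0], 0.62, [0.344, -0.146])]
scene sander [([379.0, 349.0], 0.92, [0.752, -0.029])]
scene mug [([425.0, 169.0], 0.82, [0.557, 0.552])]
scene gantry_mouth [([298.0, 301.0], 0.65, [0.525, -0.037])]
scene rail_start [([299.0, 303.0], 0.69, [0.53, -0.039])]
scene pump_pivot [([423.0, 208.0], 0.95, [0.65
[... 573 characters left out ...]
])]
side glue [([431.0, 205.0], 0.88, [0.778, 0.247])]
side wax [([256.0, 210.0], 0.83, [0.357, 0.241])]
side mallet [([456.0, 398.0], 0.84, [0.745, -0.247]), ([256.0, 207.0], 0.2, [0.357, 0.251])]
side gouge [([250.0, 356.0], 0.78, [0.354, -0.147])]
side sander []
side mug [([338.0, 123.0], 0.91, [0.574, 0.561]), ([333.0, 310.0], 0.2, [0.524, -0.044]), ([429.0, 208.0], 0.18, [0.773, 0.239])]
side gantry_mouth [([333.0, 310.0], 0.59, [0.524, -0.046]), ([251.0, 354.0], 0.58, [0.357, -0.143])]
side rail_start [([333.0, 310.0], 0.91, [0.524, -0.046])]
side pump_pivot [([204.0, 166.0], 0.82, [0.24, 0.303]), ([273.0, 126.0], 0.71, [0.399, 0.442]), ([374.0, 154.0], 0.7, [0.642, 0.335])]
1.6 0.0726
```

View pics/scene0.png

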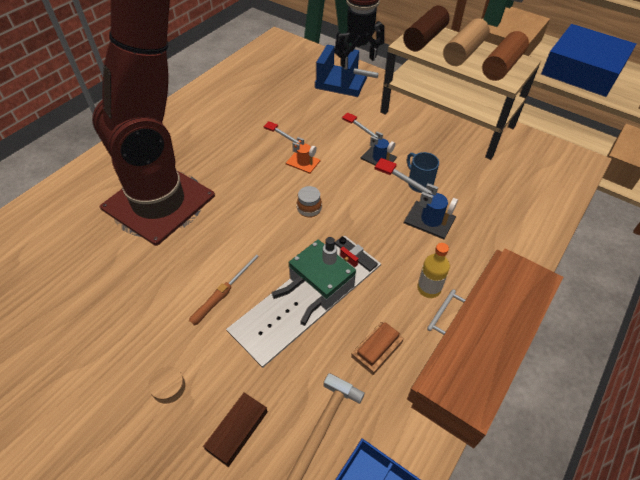

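View pics/side0.png

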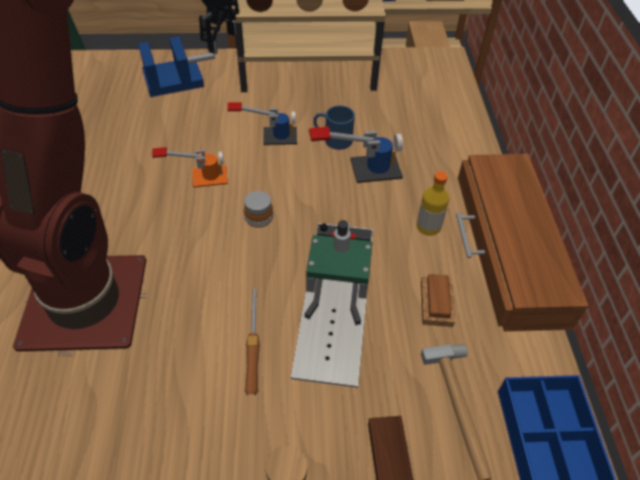

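The scene view shows the gantry with its tunnel pointing roughly +y, and the bed front corners at (228,330) and (263,361). The blank is at (236,428). There are three pumps: orange at (303,158), small blue at (379,150) and large blue at (434,212), the last with its paddle at (386,166). I'll triangulate these.

```bash
cat >> h.py <<'E'
def tri(a,b):
    (o1,d1),(o2,d2)=ray("scene",a),ray("side",b)
    s=np.linalg.lstsq(np.c_[d1,-d2],o2-o1,rcond=None)[0]
    p,q=o1+s[0]*d1,o2+s[1]*d2
    return (p+q)/2,np.linalg.norm(p-q)
E
python3 - <<'E'
from h import *
for n,a,b in [("pad",(386,166),(320,133)),("bush top",(330,241),(343,225)),("bigpump flange",(436,197),(383,145)),("paddleSmall",(350,118),(235,106))]: print(n,tri(a,b))
for z,cam,pts in [(.01,"scene",[(228,330),(263,361),(380,264)]),(.01,"side",[(293,378),(358,384),(320,226),(372,232)])]:
    for p in pts: print(cam,p,at_z(cam,p,z).round(3))
im=cv2.imread("pics/scene0.png")
m=((im.max(2)<75)).astype(np.uint8); m[:380]=0; m[:,:190]=0;m[:,280:]=0
c=max(cv2.findContours(m,0,2)[0],key=cv2.contourArea); c=cv2.convexHull(c)[:,0]
print(cv2.approxPolyDP(c,4,True)[:,0].tolist())
for p in cv2.approxPolyDP(c,4,True)[:,0]: print(p,at_z("scene",p,.03).round(3),at_z("scene",p,0).round(3))
R=np.array([[1,0,0],[0,-1,0],[0,0,-1.]])
print(get_tcp_rot(),calibration("wrist"))
E
```

```text
pad (array([0.51278976, 0.37422844, 0.13406437]), np.float64(0.0013388515731430923))
bush top (array([0.54532305, 0.06681461, 0.15311992]), np.float64(0.0022957741865134314))
bigpump flange (array([0.66599377, 0.37514582, 0.10024083]), np.float64(0.013220697194305558))
paddleSmall (array([0.30087918, 0.52478894, 0.09990422]), np.float64(0.0006343646380928214))
scene (228, 330) [ 0.44  -0.192  0.01 ]
scene (263, 361) [ 0.556 -0.205  0.01 ]
scene (380, 264) [0.63  0.175 0.01 ]
side (293, 378) [ 0.438 -0.197  0.01 ]
side (358, 384) [ 0.562 -0.213  0.01 ]
side (320, 226) [0.507 0.188 0.01 ]
side (372, 232) [0.627 0.166 0.01 ]
[[266, 409], [228, 466], [205, 448], [260, 406]]
[266 409] [ 0.635 -0.288  0.03 ] [ 0.627 -0.282  0.   ]
[228 466] [ 0.646 -0.415  0.03 ] [ 0.637 -0.413  0.   ]
[205 448] [ 0.587 -0.417  0.03 ] [ 0.577 -0.414  0.   ]
[260 406] [ 0.621 -0.291  0.03 ] [ 0.612 -0.284  0.   ]
[[-9.01416920e-01  4.32952117e-01 -9.08610481e-06]
 [ 4.32952117e-01  9.01416920e-01 -2.96119990e-05]
 [-4.63020908e-06 -3.06266053e-05 -1.00000000e+00]] {'fx': 332.6513809657991, 'fy': 332.6513809657991, 'cx': 319.6073284970371, 'cy': 238.88098482322297, 'tool_from_camera': array([[ 3.14435490e-04, -9.57126906e-01, -2.89668755e-01,
         7.34264729e-02],
       [ 9.99999775e-01,  1.29252178e-04,  6.58423385e-04,
         5.44400557e-04],
       [-5.92754419e-04, -2.89668897e-01,  9.57126731e-01,
        -7.02667331e-02],
       [ 0.00000000e+00,  0.00000000e+00,  0.00000000e+00,
         1.00000000e+00]])}
```

```bash
cat >> h.py <<'E'
def Rt(ang,tilt=0,flip=1):
    """tool z tilted by tilt from down toward heading ang (deg); tool x along heading (flip=1) or back"""
    a,t=np.radians(ang),np.radians(tilt); f=np.array([np.cos(a),np.sin(a),0]); u=np.array([0,0,1.])
    z=np.sin(t)*f-np.cos(t)*u; x=flip*(np.cos(t)*f+np.sin(t)*u)
    return np.c_[x,np.cross(z,x),z]
E
python3 - <<'E'
from h import *
for flip in (1,-1):
    for n,p,a,t in [("g",(.53,-.08,.35),80,0),("b",(.607,-.35,.09),95,0),("place",(.51,-.14,.1),80,0),("push0",(.49,-.27,.08),80,42),("push1",(.525,-.05,.08),80,42),("pump",(.513,.374,.22),0,0)]:
        q=inverse_kinematics(p,Rt(a,t,flip)); print(flip,n,None if q is None else np.round(q))
E
```

```text
1 g [-40.   4.  47.  98.  -3.  79.  -2.]
1 b [ -4.  42.  45.  89. -32.  62.  54.]
1 place [-34.  25.  54. 115. -25.  52.  23.]
1 push0 [  1.  53.  58. 100. -66.  98.  72.]
1 push1 [-25.  44.  59. 115. -74.  87.  61.]
1 pump [ -64.   22.   31.   93.  -12.   68. -120.]
-1 g None
-1 b [ -15.   57.   69.   90.  -55.   72. -112.]
-1 place [ -44.   36.   70.  115.  -40.   58. -145.]
-1 push0 [  -4.   62.   69.  100.  -74.  108. -104.]
-1 push1 [ -30.   54.   69.  115.  -81.   97. -116.]
-1 pump [-46.  20.   7.  92.  -3.  67.  52.]
```

Run:
```python
from h import *
goto((.53,-.05,.38),Rt(80))
print(get_time(),get_tool_pos(),get_qvel())
im=snapshot("wrist");cv2.imwrite("pics/w1.png",im)
for n in ["blank_mid","bridge_top","rail_start","gantry_mouth","feeler","disc_center"]:
    print(n,[(np.round(d["pixel"]).tolist(),round(d["conf"],2)) for d in find_in(n,"wrist")[:3]])
```

```text
4.0417 [ 0.53022115 -0.0487004   0.37979868] [ 0.03142512 -0.1536728   0.15716907 -0.1006763   0.04829189  0.01621362
  0.10498017]
blank_mid [([401.0, 373.0], 0.77), ([292.0, 389.0], 0.42)]
bridge_top [([315.0, 153.0], 0.64)]
rail_start [([316.0, 154.0], 0.78)]
gantry_mouth [([315.0, 150.0], 0.67)]
feeler []
disc_center [([291.0, 390.0], 0.76)]
```

View pics/w1.png

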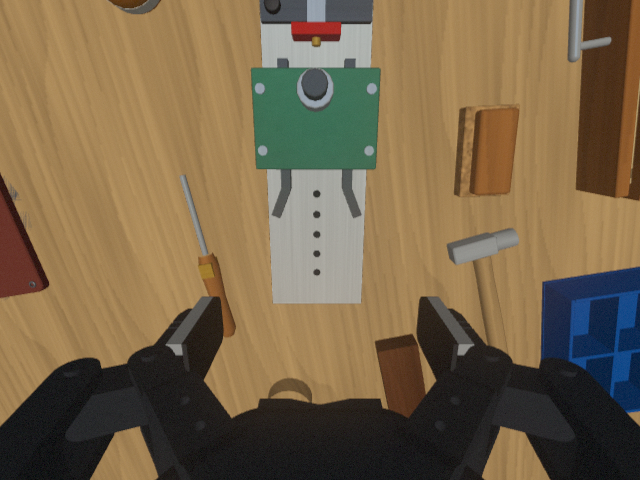

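Run:
```python
from h import *
P=lambda p,z: at_z("wrist",p,z)
fl,fr=P((273,304),.01),P((362,304),.01)
bl,br,tl,tr=[P(p,.084) for p in [(256,168),(377,169),(251,67),(380,67)]]
print("front",fl,fr,np.linalg.norm(fr-fl)); print("bridge",np.linalg.norm(br-bl),np.linalg.norm(tr-tl),np.linalg.norm(tl-bl),np.linalg.norm(tr-br))
d=(tl+tr-bl-br)/2; d/=np.linalg.norm(d); print("ang bridge",np.degrees(np.arctan2(d[1],d[0])))
m=(bl+br)/2; e=m-(fl+fr)/2; print("ang long",np.degrees(np.arctan2(e[1],e[0])),np.linalg.norm(e[:2]))
w=fr-fl;print("ang w",np.degrees(np.arctan2(w[1],w[0]))+90)
for n,p,z in [("face bot",(316,41),.01),("face mid row34",(316,34),.04),("face row22",(316,22),.04),("pin",(316,41),.026)]:
    q=P(p,z)-m; print(n,q[:2]@d[:2])
print("mouth",m)
c=[P(p,.03) for p in [(376,343),(415,336)]]; print("blank front",c,np.linalg.norm(c[0]-c[1]))
```

```text
front [ 0.43565467 -0.19443466  0.01      ] [ 0.56447044 -0.21705416  0.01      ] 0.13078663698568757
bridge 0.13080365763234922 0.12832517124885498 0.09861383570413775 0.09968889272816499
ang bridge 80.47233447021647
ang long 80.09976588046331 0.2018235596916106
ang w 80.04063489730787
face bot 0.14039457806512542
face mid row34 0.1396852472446969
face row22 0.1510587109392136
pin 0.13642607297371537
mouth [ 0.53476271 -0.00692628  0.084     ]
blank front [array([ 0.57498724, -0.27224035,  0.03      ]), array([ 0.63204263, -0.27038792,  0.03      ])] 0.05708545584912938
```

Run:
```python
from h import *
goto((.600,-.34,.24),Rt(94)); hold(.2)
im=snapshot("wrist");cv2.imwrite("pics/w2.png",im)
m=((im[...,2]<120)&(im[...,2]>im[...,0]+20)).astype(np.uint8)
cs=sorted(cv2.findContours(m,0,2)[0],key=cv2.contourArea)[-3:]
for c in cs:
    a=cv2.approxPolyDP(c,5,True)[:,0]; print(cv2.contourArea(c),a.tolist(),[at_z("wrist",p,.03)[:2].round(3).tolist() for p in a])
print(get_time(),get_tool_pos())
```

```text
1018.5 [[26, 0], [35, 55], [31, 69], [45, 72], [50, 58], [39, 2]] [[0.377, -0.184], [0.378, -0.22], [0.373, -0.23], [0.383, -0.231], [0.389, -0.221], [0.386, -0.185]]
1305.0 [[503, 19], [491, 29], [472, 292], [497, 23]] [[0.725, -0.171], [0.718, -0.178], [0.747, -0.391], [0.721, -0.174]]
9418.5 [[296, 162], [292, 303], [355, 305], [363, 166]] [[0.578, -0.285], [0.581, -0.414], [0.64, -0.412], [0.634, -0.284]]
5.8917 [ 0.6006621  -0.33888229  0.24065769]
```

View pics/w2.png

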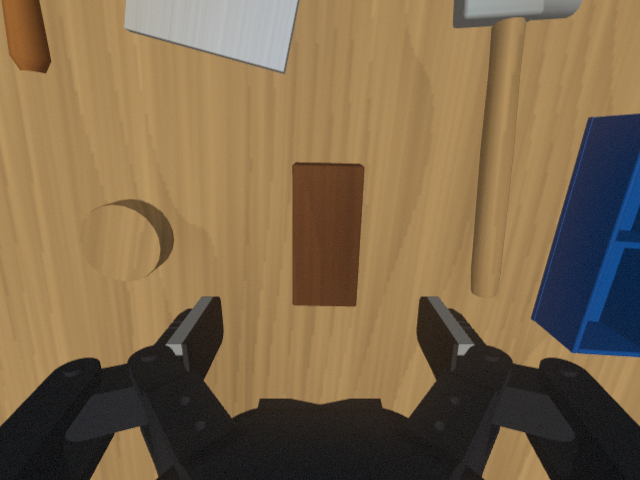

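```bash
cat >> h.py <<'E'
G=80.1; M=np.array([.535,-.007,.01]); gx=np.array([np.cos(np.radians(G)),np.sin(np.radians(G)),0]); gy=np.array([-gx[1],gx[0],0])
def g2w(x,y=0,z=0): return M+gx*x+gy*y+np.array([0,0,z])
E
python3 - <<'E'
from h import *
goto((.608,-.351,.15),Rt(92))
move_straight((.608,-.351,.079),max_speed=.12)
grip(.3); print("open",get_opening(),get_finger_force())
p=np.array(get_tool_pos()); print(p,get_time())
move_straight(p+[0,0,.06]); 
q=g2w(-.118,0,0); goto((q[0],q[1],p[2]+.05),Rt(G)); hold(.2)
move_straight((q[0],q[1],p[2]+.0125),max_speed=.08); hold(.2)
print(get_wrist_force(),get_opening(),get_tool_pos())
grip(1.0); move_straight((q[0],q[1],.18),max_speed=.2)
b=g2w(-.26); goto((b[0],b[1],.24),Rt(G)); hold(.2)
cv2.imwrite("pics/w3.png",snapshot("wrist")); print(get_time(),get_tool_pos())
E
```

```text
open 0.6850606998195871 66.41459226608276
[ 0.60855851 -0.35139126  0.08023477] 7.45
[-0.15540305  0.17338531 -2.19573012] 0.6917428401757472 [ 0.51495671 -0.12327486  0.09308234]
11.8917 [ 0.49057985 -0.26194723  0.23935556]
```

View pics/w3.png

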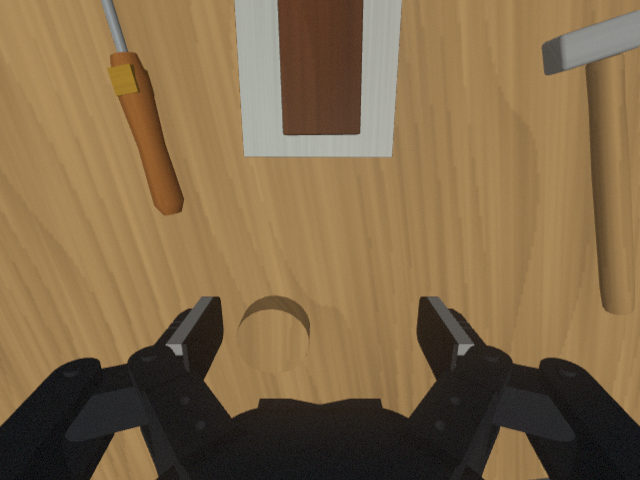

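The blank is on the bed, centred and aligned, with its rear end at row 134 (columns 283–360). Next is the tilted push.

```bash
cat >> h.py <<'E'
TILT=44; RP=Rt(G,TILT)
def pushpose(x,z=.011,y=0): # TCP so that front corner of the shut tips is at gantry x
    return g2w(x,y,z)-RP[:,2]*tip_reach-gx*.011*np.cos(np.radians(TILT))
E
python3 - <<'E'
from h import *
grip(0.0)
goto(pushpose(-.225,.08),RP); move_straight(pushpose(-.215),max_speed=.12)
f0=np.array(get_wrist_force()); print(get_time(),f0)
move_straight(pushpose(-.05),max_speed=.08); print((np.array(get_wrist_force())-f0).round(2))
move_straight(pushpose(-.004),max_speed=.05)
f=(np.array(get_wrist_force())-f0); print(f.round(2),get_time())
x=-.004; ok=False
while x<.030:
    x+=.0015; move_straight(pushpose(x),max_speed=.02)
    f=-(np.array(get_wrist_force())-f0)@gx; a=(np.array(get_tool_pos())-pushpose(0))@gx
    print(round(x,4),round(a,4),round(f,2),end=" | ")
    if f>6: ok=True;break
print(ok,get_time()); cv2.imwrite("pics/p4.png",snapshot("scene")); cv2.imwrite("pics/p4s.png",snapshot("side"))
E
```

```text
14.425 [-0.13698039  0.02043555  0.16676033]
[ 0.54 -0.55 -0.56]
[ 0.43 -1.17 -0.83] 17.7
-0.0025 -0.0026 0.7 | -0.001 -0.001 0.6 | 0.0005 0.0007 0.88 | 0.002 0.0022 0.57 | 0.0035 0.0037 -0.17 | 0.005 0.0052 0.93 | 0.0065 0.0066 -0.34 | 0.008 0.0082 0.51 | 0.0095 0.0097 0.44 | 0.011 0.0112 0.15 | 0.0125 0.0121 4.24 | 0.014 0.0123 9.99 | True 20.7
```

Contact came at a rear-end position of about 12 mm, which matches the stop face seen at about 142 mm, and the final force was 10 N. I'll retract, check it, and look at the pump.

Run:
```python
from h import *
move_straight(pushpose(-.10,.014),max_speed=.15); move_straight(pushpose(-.16,.18),max_speed=.25)
best=min((np.abs(np.array(q)-get_joints()).max(),y) for y in range(0,360,30) if (q:=inverse_kinematics((.513,.33,.30),Rt(y))) is not None); print(best)
Y=best[1]
b=g2w(-.03); goto((b[0],b[1],.32),Rt(G)); hold(.1)
a=snapshot("wrist")[:240]
c=np.array([.513,.374,.0])-.02*np.array([np.cos(np.radians(Y)),np.sin(np.radians(Y)),0])
goto((c[0],c[1],.30),Rt(Y)); hold(.2); w=snapshot("wrist")
print(get_time(),[(d["pixel"],d["conf"],at_z("wrist",d["pixel"],.141)) for n in ("lever_pad","pump_pivot") for d in find_in(n,"wrist")])
m=((w[...,2]>110)&(w[...,1]<60)&(w[...,0]<60)).astype(np.uint8)
for k in cv2.findContours(m,0,2)[0]:
    if cv2.contourArea(k)>150: r=cv2.minAreaRect(k); print(cv2.contourArea(k),r,at_z("wrist",r[0],.141),[at_z("wrist",p,.141)[:2].round(3).tolist() for p in cv2.boxPoints(r)])
v=np.vstack([a,w]); cv2.imwrite("pics/v5.png",cv2.resize(v,None,fx=.83,fy=.83))
```

```text
(np.float64(51.79625812165115), 210)
25.475 [([306.7, 227.5], 0.76, array([0.52476746, 0.36956371, 0.141     ])), ([602.7, 97.6], 0.68, array([0.35553271, 0.49137895, 0.141     ])), ([507.3, 165.1], 0.96, array([0.41895322, 0.46571899, 0.141     ])), ([289.7, 263.6], 0.59, array([0.55488423, 0.37232761, 0.141     ]))]
3478.5 ((319.82763671875, 214.06898498535156), (55.936546325683594, 65.91584014892578), 23.198591232299805) [0.51146938 0.37292064 0.141     ] [[0.538, 0.356], [0.491, 0.351], [0.486, 0.389], [0.534, 0.396]]
782.5 ((76.07691955566406, 109.1153793334961), (15.876444816589355, 55.939659118652344), 29.74488067626953) [0.53005314 0.20238243 0.141     ] [[0.549, 0.195], [0.512, 0.201], [0.512, 0.21], [0.549, 0.204]]
654.0 ((627.0, 61.5), (51.0, 24.0), 90.0) [0.33246448 0.48969821 0.141     ] [[0.326, 0.473], [0.319, 0.486], [0.339, 0.507], [0.347, 0.494]]
```

View pics/v5.png

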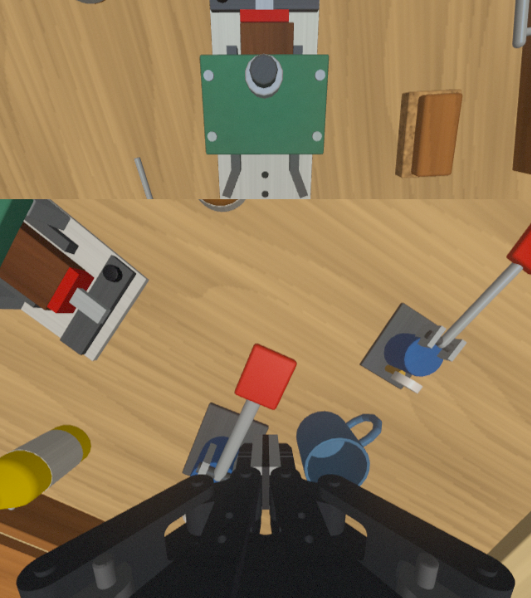

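The blank touches the red stop and the pin is covered. The pad is at (0.511, 0.373) and measures 48 x 38 mm, as it should. Now the strokes.

Run:
```python
from h import *
R=Rt(210); P=lambda z:(.511,.373,z+tip_reach)
goto(P(.165),R); f0=np.array(get_wrist_force())
for i in range(4):
    move_straight(P(.085),max_speed=.12); f1=np.array(get_wrist_force())-f0
    move_straight(P(.0735),max_speed=.06); hold(.1)
    f2=np.array(get_wrist_force())-f0; print(f1.round(1),f2.round(1),get_tool_pos()[2]-tip_reach)
    if i==0: cv2.imwrite("pics/s6.png",snapshot("side"))
    move_straight(P(.155),max_speed=.12); hold(.2); print("up",(np.array(get_wrist_force())-f0).round(1),get_time())
move_straight(P(.25),max_speed=.2); hold(.2)
w=snapshot("wrist"); s=snapshot("side"); s0=cv2.imread("pics/s6.png")
cv2.imwrite("pics/v7.png",np.hstack([s0[60:380,160:480],s[60:380,160:480]])); print(get_time())
```

```text
[-4.8 -0.   3.7] [-10.3  -6.3  25.5] 0.07792642834522298
up [-1.5 -0.3 -1.6] 28.2833
[-7.3 -0.7  4.5] [-12.   -6.7  24.8] 0.0774000860136769
up [-2.  -0.2 -1. ] 30.4917
[-5.8 -2.4  2.9] [-12.4  -6.8  24.3] 0.07736391097470854
up [-1.6 -0.4 -1.3] 32.7
[-6.  -2.4  3.3] [-12.3  -6.3  25.8] 0.07740127216304557
up [-1.  -0.  -2.1] 34.9083
35.8333
```

View pics/v7.png

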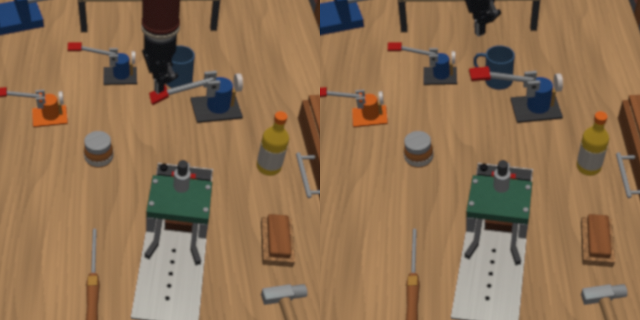

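The lever hit its bottom stop on all four strokes, with about 25 N at the end, and is up again. The blank is still under the bridge and nothing else has moved.

```bash
python3 -c "
from cell import *
print(job_done())"
```

```text
the job is handed in; nothing more can be done
None
```

The job is handed in (verdict not shown): the blank was pushed home against the red stop (10 N at the end, below the 18 N slip limit), the large blue pump got four full strokes and its lever is up, and the bystanders in view are where they were.

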